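Pile the toy logs under the half-raised lid of the sample case

ROBOT

A 6-joint arm with a two-finger parallel gripper is mounted at the origin on the work surface. World frame = base frame: x ahead of the robot, y to its left, z up, the work surface at z = 0. Lengths are in m, angles in rad, forces in N, time in s.
With the tool pointing down it reaches from about 0.35 to 0.775 m from the base axis. Payload 7.3 kg.
Tool frame: the origin (TCP) lies between the finger pads; the fingertips stand 14 mm ahead of it and the grasp point (between the pads) lies 5 mm behind it; z points along the fingers, y is the line along which they close (so a half turn about z gives the same grasp; the last joint's range is limited). The gripper opens to 92 mm and grips with 3 to 60 N. Pads are 19 mm wide; open, the fingers measure 130 mm over their backs; the gripper's body (75 mm by 190 mm) begins 47 mm behind the grasp point.
Start: joints at [-1.458, 0.342, 1.524, -0, 1.275, -0.146], TCP at [0.134, -0.508, 0.22] pointing down, gripper open.
Joint ranges: [-2.53, 2.53], [-0.77, 2.02], [0.04, 2.7], [-1, 4.14], [0.28, 2.66], [-3.11, 3.11]. Speed limits (rad/s): [2.57, 2.57, 3.14, 3.14, 3.14, 3.14].

INTERFACE

Orientations are given as [roll, pitch, yaw] about the fixed x, y, z axes, in that order (R = Rz(yaw) Ry(pitch) Rx(roll)).
In Python, from cell import robot, eyes gives the robot as it stands. The module is installed in compiled form; this text tells all that it offers.
- The arm moves only by the shell command python3 -m handwheel 'ROWS' [FORCE]. ROWS is JSON, one flat list of numbers, 5 for each row, row after row: the shift along the world's x, y, z in mm, then the turn about the world's z in rad, then the opening, from 0 (shut) to 1 (fully open). In form: [x, y, z, spin, jaw, x, y, z, spin, jaw, ...]. A call has 1 to 8 rows; each row shifts and turns the commanded pose from where the row before left it; what a row does not reach is not made up. A row lasts 1/10 s, in which the tool goes at most 50 mm and 8.59 degrees, less where a joint would pass 70% of its speed; a pose out of reach is approached as far as the arm can. A call with a gripper value outside its range is refused whole. The fingers move at their own pace and stop on an object; FORCE is the grip in N (left out, the last holds). Time passes only in rows, so rows that do not move let the fingers close. It gives the time, the measured TCP pose, the force, the opening and the grip force at its end, in the units of the state.
- robot.observe(): the state, without advancing time (a new reading comes with each control period).
- eyes.read_camera(name): name is "scene" or "top" or "wrist"; returns (picture, depth): 420x560x3 uint8, blue, green, red; 420x560 float32, m along the optical axis (not along the pixel's ray), 0 where there is no reading.
- eyes.calibration(name): a dict with "fx", "fy", "cx", "cy" (pixels), "dist_coeffs" ([k1, k2, p1, p2, k3] as OpenCV has them; the pictures are not rectified), "world_to_cam" (4x4, takes a point from world to camera coordinates). Camera axes: x right, y down, z forward; pixel columns grow to the right and rows downward; lengths in m; the calibration is good to about 2 mm. A picture is of the moment at which its call begins: read the wrist's pose just before it. calibration takes no time and is no camera call; for the wrist camera it gives the pose at the moment of the call.
- robot.hand_in(): hands the job in; it is judged then, once.
The state is a dict: "time": time; "qpos": joint angles; "qvel": joint speeds; "joint_efforts": joint torques, N m; "tool_pos": TCP position; "tool_rot": TCP orientation; "contact_force": force on the tool from outside, world axes, zero at the start; "torque": the same for the moment, N m; "opening": finger opening in m; "grip_force": force on a finger pad.
Only numpy, scipy, OpenCV 4.12 (cv2) and the standard library are available. Lean on these libraries where they do the work, as an engineer would, in place of code of your own. Each camera call takes 0.05 s, during which the arm holds its last target. There are 200 camera calls.

TASK

Get the toy-log sample case ready for display: first raise its stiff lid until it stands about 60 degrees open, where it stays by itself, and leave it there. Then, under the raised lid, finish the pile on the row of three logs in the case with the three loose logs of the same size from the V-blocks: two saddled side by side in the row's gaps, then one on top of those two, parallel to the row and with their ends flush with the row's. Leave the thick log, the glue bottle, the stack of wheels and the wooden rabbit where they are.

Things in the scene. Friction and masses are not known exactly. Their poses are not given: they have to be found in the camera images.
- case: Fixed plywood case, 130 (x) by 163 mm (y). Origin: on the bench under the middle of the row; x along the row's logs, y across, away from the lid's hinge. Floor 8 mm thick. Long walls 48 mm high at y = 55.5 to 63.5 and, on the hinge side, -92 to -100 mm; divider 28 mm high at y = -55.5 to -61.5; end sills at x = +-62 mm, 16 mm high. Row's logs at y = -36.6, 0, 36.6, centres z = 26 mm
- seat_a (a point): Where the centre of the saddled log nearer the hinge comes to lie: case x = 0, y = -18.3, z = 57 mm. Axes as the case's
- seat_b (a point): Where the centre of the other saddled log comes to lie: case x = 0, y = 18.3, z = 57 mm. Axes as the case's
- seat_top (a point): Where the centre of the top log comes to lie: case x = 0, y = 0, z = 88 mm. Axes as the case's
- lid (a joint): Opening angle of the case's plywood lid in rad: 0 closed (level), 1.047 = 60 degrees, stop at 1.35. Stiff hinge (about 0.7 N m): the lid stays where it is left; it starts slightly open. At 60 degrees it hangs over the row. Panel 130 mm along the hinge, 165 mm from hinge to free edge, 8 mm thick, middle plane through the hinge axis
- lid_hinge (a point): Middle of the lid's hinge axis, at case y = -96 mm, height 52 mm; the axis runs along case x. Its frame turns with the lid: x along the hinge, y from the hinge to the free edge, z out of the lid's upper face
- lid_handle (a point): Centre of the lid's handle: a wooden dowel of 16 mm diameter and 40 mm length, parallel to the hinge, on a 16 mm wide foot on the lid's upper face. It lies 145 mm from the hinge axis and 30 mm above the lid's middle plane (26 mm above its face); it can be pinched over its two ends. Same axes as lid_hinge
- log1: Plain turned wooden toy log, a cylinder of 36 mm diameter and 56 mm length, about 45 g, lying level in a V-block with both ends overhanging. Origin at its centre (42 mm above the bench at the start), its x axis is the log's axis. The loose logs are identical and interchangeable.
- log2: Plain turned wooden toy log, a cylinder of 36 mm diameter and 56 mm length, about 45 g, lying level in a V-block with both ends overhanging. Origin at its centre (42 mm above the bench at the start), its x axis is the log's axis. The loose logs are identical and interchangeable.
- log3: Plain turned wooden toy log, a cylinder of 36 mm diameter and 56 mm length, about 45 g, lying level in a V-block with both ends overhanging. Origin at its centre (42 mm above the bench at the start), its x axis is the log's axis. The loose logs are identical and interchangeable.
- base1: One of the three logs of the row in the case, 36 mm diameter, 56 mm long, loose. Origin at its centre, x along its axis
- base2: One of the three logs of the row in the case, 36 mm diameter, 56 mm long, loose. Origin at its centre, x along its axis
- base3: One of the three logs of the row in the case, 36 mm diameter, 56 mm long, loose. Origin at its centre, x along its axis
- fat_log: Bystander: a thicker wooden log, 48 mm diameter and 56 mm long, in a V-block of its own. Origin at its centre, x along its axis
- vblock1: Fixed dark wooden V-block under log1 (vblock2 under log2, vblock3 under log3, vblock4 under the thick log): 30 mm along the log (x), 56 mm across (y), 38 mm high. Origin at the centre of its underside
- vblock2: V-block like vblock1
- vblock3: V-block like vblock1
- vblock4: V-block like vblock1
- glue: Bystander: white glue bottle, 52 mm diameter, 110 mm tall, loose. Origin at the centre of its underside
- rabbit: Bystander: flat wooden rabbit lying on the bench, about 145 by 60 mm, 22 mm thick, loose. Origin under the middle of its 60 mm round belly; its head and ears reach about 100 mm along x, its tail 46 mm the other way
- wheels: Bystander: small stack of black toy wheels (one piece), 44 mm diameter, 33 mm tall, loose. Origin at the centre of its underside
Mind the look-alikes: they are no part of the job. Leave any blue look-alike of the log1 alone. There is more than one size of the case; the one meant has the size given above.

How it is judged:
On the way, in this order (a step that is already met when the one before it is completed fails the run):
1. the lid stands about 60 degrees open (54 to 66) and has been let go (value of joint lid between 0.94 and 1.155 rad and velocity of joint lid between -0.05 and 0.05 rad/s and contact force between the fingers and lid below 0.1 N), for 0.3 s.
2. with the lid still so, two loose logs are saddled in the row's gaps and let go (value of joint lid between 0.94 and 1.155 rad and ((x of log1 in the frame of case between -0.01 and 0.01 m and y of log1 in the frame of case between -0.0253 and -0.0113 m and z of log1 in the frame of case between 0.051 and 0.063 m and angle between the x axis of log1 and the x axis of case, either way round below 0.15 rad) or (x of log2 in the frame of case between -0.01 and 0.01 m and y of log2 in the frame of case between -0.0253 and -0.0113 m and z of log2 in the frame of case between 0.051 and 0.063 m and angle between the x axis of log2 and the x axis of case, either way round below 0.15 rad) or (x of log3 in the frame of case between -0.01 and 0.01 m and y of log3 in the frame of case between -0.0253 and -0.0113 m and z of log3 in the frame of case between 0.051 and 0.063 m and angle between the x axis of log3 and the x axis of case, either way round below 0.15 rad)) and ((x of log1 in the frame of case between -0.01 and 0.01 m and y of log1 in the frame of case between 0.0113 and 0.0253 m and z of log1 in the frame of case between 0.051 and 0.063 m and angle between the x axis of log1 and the x axis of case, either way round below 0.15 rad) or (x of log2 in the frame of case between -0.01 and 0.01 m and y of log2 in the frame of case between 0.0113 and 0.0253 m and z of log2 in the frame of case between 0.051 and 0.063 m and angle between the x axis of log2 and the x axis of case, either way round below 0.15 rad) or (x of log3 in the frame of case between -0.01 and 0.01 m and y of log3 in the frame of case between 0.0113 and 0.0253 m and z of log3 in the frame of case between 0.051 and 0.063 m and angle between the x axis of log3 and the x axis of case, either way round below 0.15 rad)) and linear speed of each of log1, log2, log3 below 0.02 m/s and contact force between the fingers and log1 below 0.1 N and contact force between the fingers and log2 below 0.1 N and contact force between the fingers and log3 below 0.1 N), for 0.2 s.
At the end, for the whole second after the job is handed in: The lid stands 54 to 66 degrees open; the row's three logs are still in place; two loose logs lie in the row's two gaps and the third on top of those two, each within 7 mm across, 6 mm in height and 10 mm along of its place, parallel to the row within 0.15 rad, at rest and released (all of step 2 and x of base1 in the frame of case between -0.01 and 0.01 m and y of base1 in the frame of case between -0.0436 and -0.0296 m and z of base1 in the frame of case between 0.02 and 0.032 m and angle between the x axis of each of base1, base2, base3 and the x axis of case, either way round below 0.15 rad and x of base2 in the frame of case between -0.01 and 0.01 m and y of base2 in the frame of case between -0.007 and 0.007 m and z of base2 in the frame of case between 0.02 and 0.032 m and x of base3 in the frame of case between -0.01 and 0.01 m and y of base3 in the frame of case between 0.0296 and 0.0436 m and z of base3 in the frame of case between 0.02 and 0.032 m and ((x of log1 in the frame of case between -0.01 and 0.01 m and y of log1 in the frame of case between -0.007 and 0.007 m and z of log1 in the frame of case between 0.082 and 0.094 m and angle between the x axis of log1 and the x axis of case, either way round below 0.15 rad) or (x of log2 in the frame of case between -0.01 and 0.01 m and y of log2 in the frame of case between -0.007 and 0.007 m and z of log2 in the frame of case between 0.082 and 0.094 m and angle between the x axis of log2 and the x axis of case, either way round below 0.15 rad) or (x of log3 in the frame of case between -0.01 and 0.01 m and y of log3 in the frame of case between -0.007 and 0.007 m and z of log3 in the frame of case between 0.082 and 0.094 m and angle between the x axis of log3 and the x axis of case, either way round below 0.15 rad))); the robot touches nothing.
It fails at once if the glue bottle is moved more than 30 mm (distance of glue from where it was at the start of the episode above 0.03 m).
It fails at once if the wooden rabbit is moved more than 30 mm (distance of rabbit from where it was at the start of the episode above 0.03 m).
It fails at once if the stack of wheels is moved more than 30 mm (distance of wheels from where it was at the start of the episode above 0.03 m).
It fails at once if the thick log is moved more than 30 mm (distance of fat_log from where it was at the start of the episode above 0.03 m).
It also fails if it takes over 72 s, if anything falls off the work surface, if the arm or the gripper's body presses on something with over 40 N, if the wrist force passes 120 N, or if a joint passes its speed limit or range.

## Working session

There is one attempt and no reset: what is moved stays moved. The work goes in short steps, Python scripts to look and compute and a shell command to move; the robot and the scene stay as the last step left them, time stands still between calls to the robot, and variables do not carry over. Pictures are saved under pics/ and viewed, at most 10 in all, crops included, and the job is handed in when it is done.

```bash
mkdir -p pics
cat > h.py <<'E'
import numpy as np, cv2
from cell import robot, eyes
def grab(n):
    c=eyes.calibration(n); p,d=eyes.read_camera(n); return p,d,c
def cloud(n):
    p,d,c=grab(n)
    K=np.array([[c['fx'],0,c['cx']],[0,c['fy'],c['cy']],[0,0,1.]])
    h,w=d.shape; uv=np.stack(np.meshgrid(np.arange(w),np.arange(h)),-1).reshape(-1,1,2).astype(np.float64)
    n_=cv2.undistortPoints(uv,K,np.array(c['dist_coeffs'])).reshape(h,w,2)
    P=np.dstack([n_*d[...,None],d]); T=np.linalg.inv(np.array(c['world_to_cam']))
    W=P@T[:3,:3].T+T[:3,3]; W[d==0]=np.nan
    return p,W,c
E
python3 - <<'E'
from h import *
o=robot.observe(); print(o['time'],o['tool_pos'],o['tool_rot'],o['opening'])
for n in('top','scene'):
    p,W,c=cloud(n); np.savez(n+'0.npz',p=p,W=W); cv2.imwrite(f'pics/{n}0.png',p)
    print(n,np.linalg.inv(np.array(c['world_to_cam'])).round(3).tolist())
E
```

```text
0.0 [ 0.13432024 -0.50711182  0.21966474] [-3.14010560e+00 -2.16532352e-04  2.58756475e-01] 0.09175601428648762
top [[-0.088, -0.976, 0.202, 0.333], [-0.996, 0.086, -0.019, 0.014], [0.001, -0.202, -0.979, 1.021], [0.0, 0.0, 0.0, 1.0]]
scene [[0.278, 0.61, -0.742, 1.175], [0.961, -0.179, 0.213, -0.174], [-0.003, -0.772, -0.635, 0.634], [0.0, 0.0, 0.0, 1.0]]
```

View pics/top0.png

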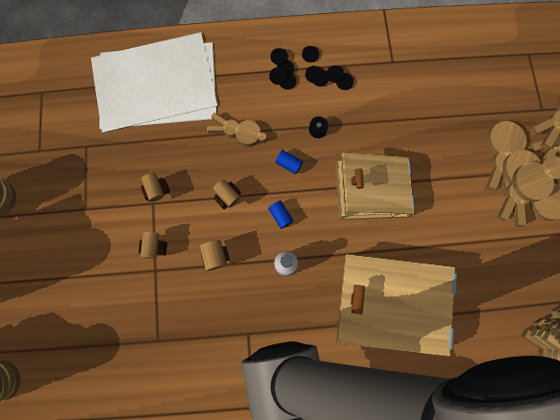

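View pics/scene0.png

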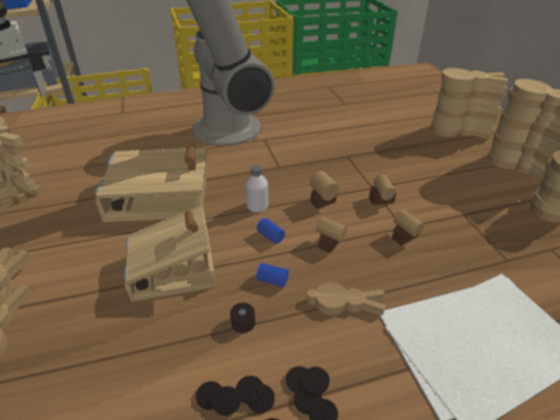

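Top view: candidate cases are at (375,185) and the larger-looking (397,305). Loose wooden logs are at (152,186), (150,244), (226,193) and (213,254), one of them thick, and the blue look-alikes are at (289,161) and (280,214). I'll measure sizes next.

```bash
cat > m1.py <<'E'
from h import *
z=np.load('top0.npz'); p,W=z['p'],z['W']; s=np.load('scene0.npz'); S=s['W']
def box(pts):
    r=cv2.minAreaRect((pts[:,:2]*1000).astype(np.float32)); return np.round(r[0],1),np.round(r[1],1),round(r[2],1)
for nm,(u0,v0,u1,v1) in dict(caseFar=(325,140,425,228),caseNear=(325,240,470,362)).items():
    P=W[v0:v1,u0:u1].reshape(-1,3); P=P[np.isfinite(P[:,0])]; Q=P[P[:,2]>.045]
    # ransac plane
    rng=np.random.default_rng(0);best=0
    for _ in range(400):
        a,b,c=Q[rng.choice(len(Q),3,False)];n=np.cross(b-a,c-a);l=np.linalg.norm(n)
        if l<1e-6: continue
        n/=l; m=abs((Q-a)@n)<.003
        if m.sum()>best:best=m.sum();M=m
    L=Q[M];c0=L.mean(0);n=np.linalg.svd(L-c0,full_matrices=False)[2][2];n*=np.sign(n[2])
    ex=np.linalg.svd(L-c0,full_matrices=False)[2][:2]
    r=cv2.minAreaRect((((L-c0)@ex.T)*1000).astype(np.float32))
    print(nm,'lid c',c0.round(4),'n',n.round(3),'tilt',np.degrees(np.arccos(n[2])).round(1),'size in plane',np.round(r[1],1),'z',L[:,2].min().round(3),L[:,2].max().round(3))
    print('  corners',[(np.array(k)/1000@ex+c0).round(3).tolist() for k in cv2.boxPoints(r)])
    d=(Q-c0)@n; H=Q[(d>.015)]; print('  handle',H.mean(0).round(4),H.max(0).round(4),len(H),box(H))
for nm,(u0,v0,u1,v1) in dict(A=(135,165,178,208),B=(132,225,175,268),C=(205,172,248,215),D=(194,234,236,278),blue1=(270,145,308,180),blue2=(265,195,298,232),glue=(268,245,302,280),wheel=(304,112,333,142),rabbit=(202,108,272,150)).items():
    P=W[v0:v1,u0:u1].reshape(-1,3); P=P[np.isfinite(P[:,0])]; Q=P[P[:,2]>(.044 if nm in 'ABCD' else .012)]
    print(nm,len(Q),box(Q),'zmax',np.percentile(Q[:,2],98).round(4),'mean',Q.mean(0).round(3))
    # same object in scene cloud
    m=np.isfinite(S[...,0])&(np.hypot(S[...,0]-Q[:,0].mean(),S[...,1]-Q[:,1].mean())<.04)&(S[...,2]>(.044 if nm in 'ABCD' else .012))
    R=S[m]
    if len(R): print('   scene',len(R),box(R),'zmax',np.percentile(R[:,2],98).round(4))
E
python3 m1.py
python3 - <<'E'
import cv2,numpy as np
p=np.load('top0.npz')['p'];s=np.load('scene0.npz')['p']
a=cv2.resize(p[140:365,320:475],None,fx=2.6,fy=2.6);b=cv2.resize(s[140:305,90:220],None,fx=3,fy=3)
h=max(a.shape[0],b.shape[0]);o=np.zeros((h,a.shape[1]+b.shape[1],3),np.uint8);o[:a.shape[0],:a.shape[1]]=a;o[:b.shape[0],a.shape[1]:]=b
cv2.imwrite('pics/crop1.png',o)
E
```

```text
caseFar lid c [ 0.5592 -0.2224  0.0829] n [-0.015 -0.308  0.951] tilt 18.0 size in plane [171.5 130.9] z 0.053 0.111
  corners [[0.623, -0.308, 0.056], [0.492, -0.303, 0.056], [0.498, -0.14, 0.109], [0.629, -0.145, 0.109]]
  handle [ 0.5617 -0.1697  0.1316] [ 0.5835 -0.1612  0.1376] 163 (array([ 563.1, -170.4]), array([17.5, 41. ]), 80.5)
caseNear lid c [ 0.2955 -0.229   0.0811] n [-0.     0.001  1.   ] tilt 0.1 size in plane [241.9 186.1] z 0.078 0.084
  corners [[0.364, -0.366, 0.081], [0.182, -0.328, 0.081], [0.231, -0.091, 0.081], [0.413, -0.129, 0.081]]
  handle [ 0.3173 -0.1376  0.1261] [ 0.3452 -0.1228  0.1337] 325 (array([ 317. , -138.8]), array([22.7, 54.9]), 77.3)
A 394 (array([604.9, 283.4]), array([58. , 35.6]), 15.5) zmax 0.0629 mean [0.604 0.282 0.057]
   scene 356 (array([606.9, 282.6]), array([59.3, 32.6]), 23.1) zmax 0.0601
B 421 (array([472.4, 292.9]), array([35.2, 56.9]), 82.3) zmax 0.0628 mean [0.471 0.291 0.057]
   scene 265 (array([474.4, 294.3]), array([35.6, 58.9]), 84.9) zmax 0.0602
C 402 (array([575.6, 115.6]), array([57.4, 35.4]), 38.1) zmax 0.0641 mean [0.
[... 455 characters left out ...]
y([520.8,  -2.8]), array([55.8, 35.9]), 26.8) zmax 0.0397 mean [ 0.519 -0.002  0.033]
   scene 419 (array([5.233e+02, 4.000e-01]), array([57.7, 35.7]), 27.8) zmax 0.0367
glue 476 (array([406. ,  -2.9]), array([49.2, 50.2]), 84.5) zmax 0.1134 mean [ 0.404 -0.003  0.084]
   scene 761 (array([417.5,  -1.6]), array([51.1, 39.3]), 88.9) zmax 0.11
wheel 313 (array([ 725.9, -111.8]), array([43. , 45.1]), 43.1) zmax 0.0371 mean [ 0.723 -0.11   0.032]
   scene 556 (array([ 726.6, -108.4]), array([44. , 43.6]), 14.4) zmax 0.034
rabbit 957 (array([737.5,  81.6]), array([142.3,  60.4]), 63.3) zmax 0.0274 mean [0.734 0.08  0.023]
   scene 863 (array([729.9,  80. ]), array([79.1, 59.2]), 83.9) zmax 0.0241
```

View pics/crop1.png

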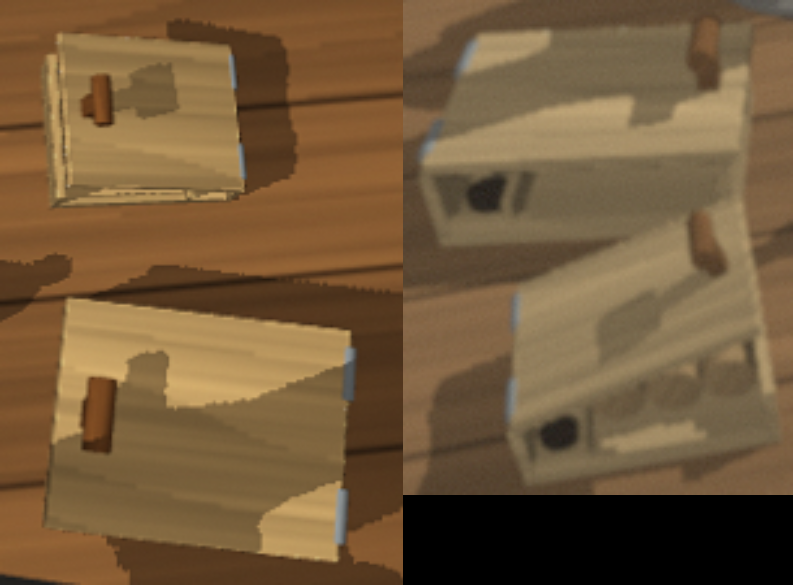

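The crop confirms it. The far case (top px 375,185) has a lid of about 131 x 168 mm, open 18°, with logs visible under it, so it is the one meant. The near case is about 186 x 242 mm and closed, so it is the larger look-alike. D (213,254) is the thick log at 48 mm. A, B and C are 36 mm and wooden, so those are the three to use.

The first move is to above the lid handle.

```bash
python3 -m handwheel '[36,28,3,0.106,1, 36,28,3,0.106,1, 36,28,3,0.106,1, 36,28,3,0.106,1, 36,28,3,0.106,1, 36,28,3,0.106,1, 36,28,3,0.106,1, 36,28,3,0.106,1]' 20; python3 -m handwheel '[36,28,3,0.106,1, 36,28,3,0.106,1, 36,28,0,0.106,1, 36,28,0,0.106,1, 0,0,0,0,1, 0,0,0,0,1]'
python3 - <<'E'
from h import *
o=robot.observe(); print(o['time'],o['tool_pos'].round(4) if hasattr(o['tool_pos'],'round') else o['tool_pos'],o['tool_rot'])
p,W,c=cloud('wrist'); cv2.imwrite('pics/w1.png',p); np.savez('w1.npz',p=p,W=W)
for nm,V in(('wrist',W),('scene',np.load('scene0.npz')['W'])):
    m=np.isfinite(V[...,0])&(abs(V[...,0]-.563)<.04)&(abs(V[...,1]+.165)<.025)&(V[...,2]>.119)
    H=V[m]; 
    if len(H)>5: print(nm,len(H),H.mean(0).round(4),np.percentile(H,[2,98],axis=0).round(4).tolist(),cv2.minAreaRect((H[:,:2]*1000).astype(np.float32)))
E
```

```text
time: 0.9
tool_pos: [0.4235, -0.282, 0.2443]
tool_rot: [-3.141, -0.0, 1.111]
contact_force: [0.6, -1.6, -0.7]
opening: 0.0918
grip_force: 0.0
time: 1.5
tool_pos: [0.5665, -0.1706, 0.2494]
tool_rot: [-3.14, -0.0, 1.532]
contact_force: [-0.6, -0.1, 0.2]
opening: 0.0917
grip_force: 0.0
1.5 [ 0.5665 -0.1706  0.2494] [-3.13986931e+00 -2.89417739e-04  1.53234896e+00]
wrist 31179 [ 0.5647 -0.1457  0.3525] [[0.5249, -0.1621, 0.1337], [0.6015, -0.1405, 0.3702]] ((562.9965209960938, -158.90347290039062), (37.807151794433594, 79.99864196777344), 89.97691345214844)
scene 155 [ 0.5689 -0.1684  0.1296] [[0.5452, -0.1761, 0.1208], [0.5846, -0.1607, 0.1337]] ((564.23583984375, -168.37118530273438), (15.581952095031738, 42.00576400756836), 87.22427368164062)
```

View pics/w1.png

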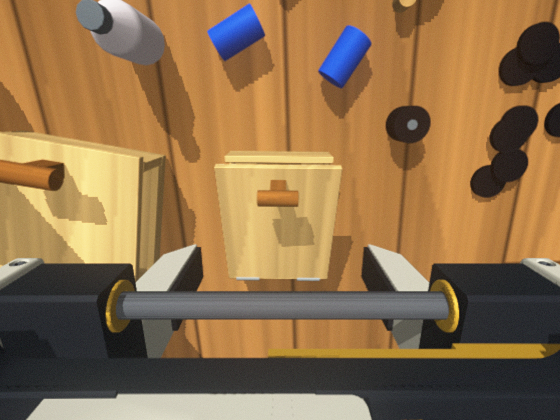

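The wrist view shows the target lid squared to the jaw, with the dowel handle at (278,198) and the fingers at (175,300) and (390,300).

Run:
```python
import numpy as np,cv2
W=np.load('w1.npz')['W']
m=np.zeros(W.shape[:2],bool);m[185:212,250:305]=1
m&=np.isfinite(W[...,0])&(W[...,2]>.119)&(W[...,2]<.15)
H=W[m];print(len(H),np.percentile(H,[1,50,99],axis=0).round(4).tolist(),cv2.minAreaRect((H[:,:2]*1000).astype(np.float32)))
L=W[215:270,230:330].reshape(-1,3);L=L[np.isfinite(L[:,0])];L=L[(L[:,2]<.13)]
c=L.mean(0);n=np.linalg.svd(L-c,full_matrices=False)[2][2];print(c.round(4),(n*np.sign(n[2])).round(3))
```

```text
700 [[0.5439, -0.1775, 0.1197], [0.5631, -0.1672, 0.1322], [0.5822, -0.161, 0.1347]] ((562.8687744140625, -169.09417724609375), (16.67803192138672, 39.0932502746582), 88.1333236694336)
[ 0.562  -0.2394  0.0759] [-0.008 -0.322  0.947]
```

```bash
python3 -m handwheel '[-3,1.5,-40,0,1, 0,0,-40,0,1, 0,0,-30,0,1, 0,0,-15,0,1, 0,0,0,0,0.3, 0,0,0,0,0.3, 0,0,0,0,0.3, 0,0,0,0,0.3]' 40; python3 -m handwheel '[0,0,0,0,0.3, 0,0,0,0,0.3]'
```

```text
time: 2.35
tool_pos: [0.5639, -0.1706, 0.1268]
tool_rot: [3.139, 0.001, 1.53]
contact_force: [-0.2, 0.3, -0.4]
opening: 0.0642
grip_force: 0.0
time: 2.55
tool_pos: [0.5636, -0.1701, 0.1259]
tool_rot: [3.141, 0.0, 1.531]
contact_force: [0.5, 0.8, 0.1]
opening: 0.0483
grip_force: 0.0
```

```bash
python3 -m handwheel '[0,0,0,0,0.3, 0,0,0,0,0.3, 0,0,0,0,0.3, 0,0,0,0,0.3]'
python3 - <<'E'
import numpy as np
r=np.hypot(145,30);a=np.arctan2(30,145)
f=lambda t:np.array([r*np.cos(np.radians(t)+a),r*np.sin(np.radians(t)+a)])
p=f(18.5)
for t in [24,30,36,42,48,54,60,65,66]:
  q=f(t);print(t,(q-f(18.5)).round(1),(q-p).round(1));p=q
E
```

```text
time: 2.95
tool_pos: [0.5637, -0.1701, 0.1258]
tool_rot: [3.141, 0.0, 1.531]
contact_force: [0.6, 1.1, 3.1]
opening: 0.0277
grip_force: 2.0
24 [-7.7 11.9] [-7.7 11.9]
30 [-17.4  24. ] [-9.7 12.1]
36 [-28.3  35. ] [-10.9  11. ]
42 [-40.3  44.9] [-12.    9.8]
48 [-53.3  53.4] [-13.    8.5]
54 [-67.   60.5] [-13.8   7.1]
60 [-81.5  66.1] [-14.4   5.6]
65 [-93.9  69.6] [-12.4   3.5]
66 [-96.4  70.2] [-2.5  0.6]
```

Run:
```python
from h import *
p,W,c=cloud('wrist');p2,d,_=grab('scene')
o=np.hstack([p[120:420,100:460],cv2.resize(p2[180:310,110:230],(300,300))]);cv2.imwrite('pics/w2.png',o)
```

```text
(no output)
```

View pics/w2.png

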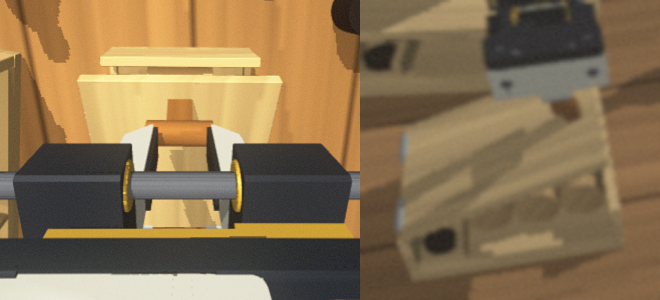

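The wrist crop shows the dowel at crop (180,130), possibly just ahead of the fingers at (140,150) and (225,150). I'll check that by projection and in depth.

Run:
```python
from h import *
o=robot.observe();print(o['opening'],o['grip_force'],np.round(o['contact_force'],1),np.round(o['tool_pos'],4))
p,W,c=cloud('wrist');T=np.array(c['world_to_cam']);K=np.array([[c['fx'],0,c['cx']],[0,c['fy'],c['cy']],[0,0,1.]])
t=np.array(o['tool_pos'])
def pr(x): return cv2.projectPoints(np.array([x],float),cv2.Rodrigues(T[:3,:3])[0],T[:3,3],K,np.array(c['dist_coeffs']))[0].ravel().round(0)
for d in([0,0,0],[0,0,-.014],[0,0,.005],[-.0138,.0095,-.014],[.0138,.0095,-.014],[-.0138,.0095,.005],[.0138,.0095,.005]): print(d,pr(t+d))
for u,v in [(238,250),(260,250),(280,250),(300,250),(318,250),(280,245),(280,256),(280,230),(280,222),(255,252),(308,252),(245,275),(325,275),(250,245)]: print((u,v),W[v,u].round(4),p[v,u])
```

```text
0.027398682112487187 2.0819295197725296 [-1.8  0.7  3.2] [ 0.5637 -0.1701  0.1257]
[0, 0, 0] [280. 255.]
[0, 0, -0.014] [280. 246.]
[0, 0, 0.005] [280. 259.]
[-0.0138, 0.0095, -0.014] [257. 233.]
[0.0138, 0.0095, -0.014] [301. 231.]
[-0.0138, 0.0095, 0.005] [255. 245.]
[0.0138, 0.0095, 0.005] [303. 243.]
(238, 250) [ 0.542  -0.1581  0.1416] [212 229 232]
(260, 250) [ 0.5527 -0.1639  0.1304] [ 76 160 233]
(280, 250) [ 0.5642 -0.1639  0.1313] [ 71 153 227]
(300, 250) [ 0.5756 -0.1648  0.1305] [ 70 148 224]
(318, 250) [ 0.5849 -0.1607  0.1399] [212 229 232]
(280, 245) [ 0.5642 -0.1623  0.1281] [ 67 141 214]
(280, 256) [ 0.564  -0.1677  0.1314] [ 59 128 196]
(280, 230) [ 0.5643 -0.1586  0.1137] [ 57 128 195]
(280, 222) [ 0.5644 -0.1565  0.105 ] [ 66 132 198]
(255, 252) [ 0.5508 -0.1603  0.1403] [50 58 73]
(308, 252) [ 0.5795 -0.1617  0.1398] [42 56 65]
(245, 275) [ 0.5484 -0.1594  0.166 ] [212 230 232]
(325, 275) [ 0.585  -0.1601  0.1674] [208 226 231]
(250, 245) [ 0.5475 -0.1593  0.1332] [200 225 232]
```

Run:
```python
from h import *
p,W,c=cloud('wrist');cv2.imwrite('pics/w3.png',cv2.resize(p[205:305,220:345],None,fx=5,fy=5,interpolation=cv2.INTER_CUBIC))
for v in range(222,300,5): print(v,' '.join(f'{W[v,u,2]*1000:.0f}' for u in range(225,340,6)))
```

```text
222 100 100 101 101 101 101 100 105 105 105 104 105 101 101 100 102 101 100 100 100
227 100 99 99 99 98 99 100 110 110 111 109 110 100 100 100 99 100 100 99 100
232 98 98 98 98 98 99 99 115 114 115 115 115 98 98 99 99 98 98 98 99
237 97 97 97 97 97 97 98 120 121 120 119 120 97 96 97 98 96 98 97 97
242 94 96 96 96 127 127 127 127 126 126 125 126 125 126 125 96 96 96 96 97
247 95 94 94 138 136 133 130 130 130 130 130 130 129 130 134 137 94 95 95 93
252 93 143 142 141 143 140 131 131 131 131 131 132 131 132 140 142 142 143 142 92
257 148 149 148 149 149 147 134 133 133 133 133 133 132 133 146 149 150 149 148 149
262 154 155 154 154 155 147 132 132 133 132 133 132 133 132 151 154 154 155 155 154
267 206 202 159 159 157 148 89 89 90 87 88 89 nan 89 154 159 159 160 204 206
272 209 204 164 164 161 150 87 87 87 87 86 87 87 87 155 162 164 164 205 208
277 212 204 169 168 166 149 85 85 85 84 86 85 84 85 155 166 168 168 206 212
282 213 210 173 173 171 151 84 83 83 84 85 83 84 84 156 170 174 174 211 214
287 214 210 177 176 175 151 82 83 82 82 81 81 82 81 157 174 177 177 212 217
292 216 213 211 212 212 211 211 211 212 212 211 211 211 211 211 212 212 211 212 216
297 217 214 213 213 214 213 214 214 213 213 214 213 214 214 214 213 213 214 213 218
```

View pics/w3.png

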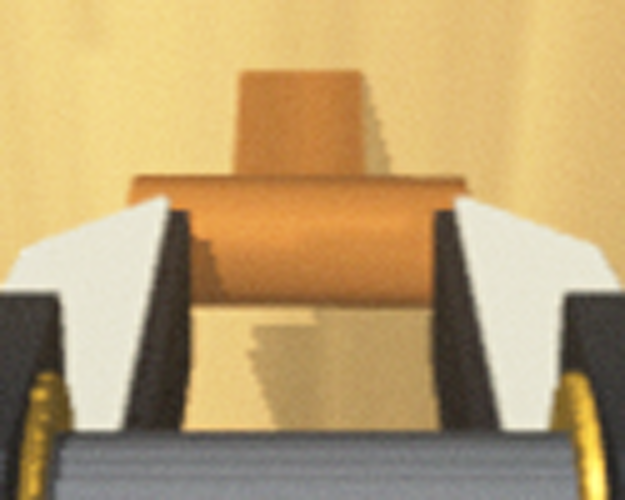

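Run:
```python
import numpy as np
W=np.load('w1.npz')['W']
for v in range(236,300,6): print(v,' '.join(f'{W[v,u,2]*1000-249.4:.0f}/{W[v,u,0]*1000-566.5:.0f}/{W[v,u,1]*1000+170.6:.0f}' for u in list(range(160,212,7))))
```

```text
236 -246/-179/-84 -248/-170/-85 -248/-160/-86 -249/-150/-86 -248/-140/-86 -249/-130/-87 -248/-119/-87 -248/-109/-87
242 -248/-182/-94 -248/-171/-95 -249/-162/-96 -249/-152/-96 -249/-141/-96 -247/-130/-96 -249/-120/-97 -249/-110/-98
248 -249/-184/-104 -248/-173/-104 -248/-163/-105 -249/-153/-106 12/-50/12 10/-47/11 -249/-122/-107 -249/-111/-107
254 -250/-186/-115 20/-58/13 20/-55/13 19/-51/12 20/-47/12 18/-44/11 -250/-123/-117 -250/-113/-117
260 27/-59/13 26/-56/12 27/-52/13 25/-49/12 24/-46/11 18/-45/8 -248/-124/-126 -249/-113/-127
266 33/-57/13 33/-54/12 34/-50/13 32/-47/12 31/-44/11 21/-44/6 -249/-125/-136 -247/-114/-136
272 38/-55/12 38/-52/12 39/-48/13 35/-46/10 31/-45/8 20/-45/2 7/-45/-6 -247/-115/-146
278 43/-53/12 44/-50/13 44/-47/12 41/-45/10 33/-44/6 21/-45/-1 9/-45/-8 -249/-117/-158
284 48/-51/12 49/-48/13 47/-46/11 43/-44/9 33/-44/3 nan/nan/nan -247/-128/-166 -248/-118/-167
290 54/-49/12 53/-47/12 51/-44/11 43/-45/5 34/-45/-0 23/-45/-7 -249/-130/-178 -247/-118/-177
296 88/-33/32 87/-31/31 88/-29/31 88/-27/31 87/-25/31 88/-23/31 88/-21/31 87/-19/31
```

The fingertips turn out to stand about 7 mm behind the reported TCP, not 14 mm ahead: depth shows +7 mm, and they are now resting on the dowel. I'll go down about 21 mm further than nominal from here on.

```bash
python3 -m handwheel '[0,0,3,0,0.65, 0,0,0,0,0.65, 0,0,0,0,0.65, 0,0,0,0,0.65, 0,1,-15,0,0.65, 0,0,-13,0,0.65, 0,0,0,0,0.3, 0,0,0,0,0.3]' 40; python3 -m handwheel '[0,0,0,0,0.3, 0,0,0,0,0.3, 0,0,0,0,0.3]'
```

```text
time: 3.95
tool_pos: [0.5632, -0.169, 0.1]
tool_rot: [-3.141, -0.0, 1.531]
contact_force: [1.0, 0.5, -0.3]
opening: 0.0481
grip_force: 0.0
time: 4.25
tool_pos: [0.5622, -0.169, 0.1004]
tool_rot: [-3.139, -0.0, 1.531]
contact_force: [-5.0, -0.0, 1.1]
opening: 0.0394
grip_force: 40.0
```

```bash
python3 -m handwheel '[-0.1,-3.8,6,0,0.3, -0.2,-3.9,6,0,0.3, -0.2,-4.8,6,0,0.3, -0.2,-4.9,6,0,0.3, -0.2,-5.4,5.5,0,0.3, -0.2,-5.5,5.5,0,0.3, -0.2,-6,5,0,0.3, -0.3,-6,4.9,0,0.3]'; python3 -m handwheel '[-0.3,-6.5,4.3,0,0.3, -0.3,-6.5,4.2,0,0.3, -0.3,-6.9,3.6,0,0.3, -0.3,-6.9,3.5,0,0.3, -0.3,-7.2,2.9,0,0.3, -0.3,-7.2,2.7,0,0.3, -0.3,-6.2,1.8,0,0.3, -0.2,-6.2,1.7,0,0.3]';python3 -m handwheel '[0,0,0,0,0.3, 0,0,0,0,0.3]'
python3 - <<'E'
from h import *
p,W,c=cloud('wrist');q,S,_=cloud('scene');np.savez('w4.npz',p=p,W=W);cv2.imwrite('pics/w4.png',np.hstack([cv2.resize(p,(400,300)),cv2.resize(q[130:310,80:280],(333,300))]))
for V in (S,): 
    P=V[np.isfinite(V[...,0])]; P=P[(abs(P[:,0]-.56)<.08)&(P[:,1]<-.14)&(P[:,1]>-.32)&(P[:,2]>.09)&(P[:,2]<.2)]
    np.savez('l.npz',P=P);print(len(P),P.mean(0))
E
```

```text
time: 5.05
tool_pos: [0.5602, -0.208, 0.1451]
tool_rot: [-3.138, -0.004, 1.531]
contact_force: [-5.9, 6.2, -6.4]
opening: 0.0395
grip_force: 40.0
time: 5.85
tool_pos: [0.5577, -0.2612, 0.171]
tool_rot: [-3.138, -0.004, 1.531]
contact_force: [-9.8, 8.0, 2.8]
opening: 0.0395
grip_force: 40.0
time: 6.05
tool_pos: [0.5577, -0.2624, 0.1713]
tool_rot: [-3.138, -0.002, 1.531]
contact_force: [-10.5, 5.8, 3.4]
opening: 0.0395
grip_force: 40.0
1275 [ 0.58017978 -0.24863498  0.15797711]
```

View pics/w4.png

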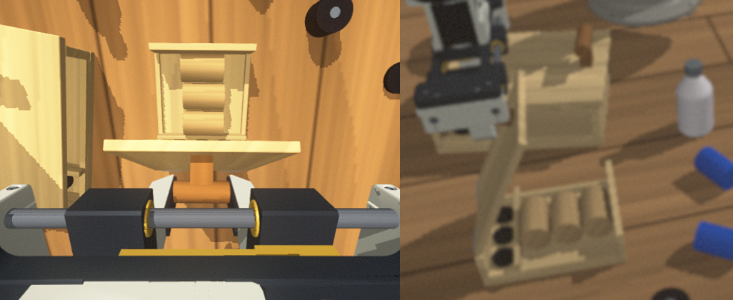

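The wrist view shows the raised lid edge (200,147) and the row's three logs at (203,70), (203,97) and (203,123). By chord geometry the lid is at about 64.5°. I'll release, retreat and measure the row and lid.

```bash
python3 -m handwheel '[0,0,0,0,0.7, 0,0,0,0,0.7, 0,0,0,0,0.7, 0,0,0,0,0.7, 0,0,40,0,0.7, 0,0,40,0,0.7, 0,20,20,0,0.7, 0,40,0,0,0.7]'; python3 -m handwheel '[0,40,0,0,0.8, 0,40,0,0,0.8, 0,0,0,0,0.8, 0,0,0,0,0.8]'
python3 - <<'E'
from h import *
o=robot.observe();print(np.round(o['tool_pos'],4))
p,W,c=cloud('wrist');np.savez('w5.npz',p=p,W=W);cv2.imwrite('pics/w5.png',p)
q,S,_=cloud('top');np.savez('t5.npz',p=q,W=S);r,R,_=cloud('scene');np.savez('s5.npz',p=r,W=R)
E
```

```text
time: 6.95
tool_pos: [0.561, -0.2054, 0.2737]
tool_rot: [3.134, 0.004, 1.527]
contact_force: [-0.2, -0.5, 0.7]
opening: 0.0642
grip_force: 0.0
time: 7.35
tool_pos: [0.5599, -0.1224, 0.2704]
tool_rot: [3.14, 0.001, 1.533]
contact_force: [0.3, 0.0, -0.4]
opening: 0.0735
grip_force: 0.0
[ 0.5599 -0.1224  0.2704]
```

View pics/w5.png

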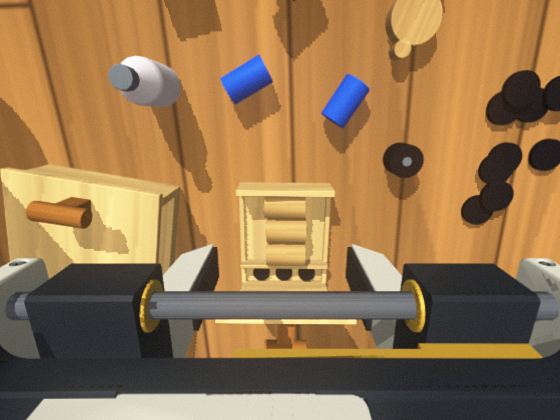

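The row's logs are at (286,209), (286,232) and (287,254). The lid edge is hidden at about (286,320).

```bash
cat > m2.py <<'E'
from h import *
import sys
def row(W,nm):
    P=W[np.isfinite(W[...,0])]
    P=P[(abs(P[:,0]-.565)<.045)&(P[:,1]>-.262)&(P[:,1]<-.143)&(P[:,2]>.03)&(P[:,2]<.052)]
    P=P[abs(P[:,0]-np.median(P[:,0]))<.034]
    # cylinders: fit rows by least squares: params yaw, y0, zc ; x from extents
    from scipy.optimize import least_squares
    def res(p):
        a,y0,zc=p; ny=(P[:,1]-y0)*np.cos(a)-(P[:,0]-.565)*np.sin(a)
        d=np.min([abs(np.hypot(ny-k*.0366,P[:,2]-zc)-.018) for k in(-1,0,1)],0); return d
    b=min((least_squares(res,[a,y,.028],loss='soft_l1',f_scale=.002) for a in(-.04,) for y in(-.21,-.203,-.196)),key=lambda r:r.cost)
    a,y0,zc=b.x; t=np.array([np.cos(a),np.sin(a)]); s=(P[:,:2]-[.565,y0])@t
    lo,hi=np.percentile(s,[.5,99.5]); m=(lo+hi)/2
    print(nm,len(P),'yaw',a.round(4),'centre',(np.array([.565,y0])+m*t).round(4),'zc',zc.round(4),'len',(hi-lo).round(4),'cost/pt',np.sqrt(2*b.cost/len(P)).round(5))
def lid(W,nm):
    P=W[np.isfinite(W[...,0])]
    P=P[(abs(P[:,0]-.565)<.075)&(P[:,1]>-.30)&(P[:,1]<-.19)&(P[:,2]>.10)&(P[:,2]<.225)]
    if len(P)<80: print(nm,'few',len(P)); return
    rng=np.random.default_rng(0);best=0
    for _ in range(500):
        a,b,c=P[rng.choice(len(P),3,False)];n=np.cross(b-a,c-a);l=np.linalg.norm(n)
        if l<1e-6: continue
        n/=l;m=abs((P-a)@n)<.0025
        if m.sum()>best:best=m.sum();M=m
    L=P[M];c0=L.mean(0);n=np.linalg.svd(L-c0,full_matrices=False)[2][2];n*=np.sign(n[2])
    print(nm,'lid',len(P),best,c0.round(3),n.round(3),'angle',np.degrees(np.arccos(n[2])).round(1),'maxz',np.percentile(P[:,2],99).round(4),'ymax high',P[P[:,2]>.185][:,1].max().round(4) if (P[:,2]>.185).any() else '')
if __name__=='__main__':
    for f in('w5','t5','s5'):
        W=np.load(f+'.npz')['W']; row(W,f); lid(W,f)
E
python3 m2.py
python3 - <<'E'
import numpy as np
W=np.load('w5.npz')['W']
print('lid edge/handle rows'); 
for v in range(276,345,4): print(v,[W[v,u].round(3).tolist() for u in(230,270,345)])
E
```

```text
w5 2849 yaw -0.0424 centre [ 0.5625 -0.2024] zc 0.0266 len 0.0568 cost/pt 0.00161
w5 lid 1346 979 [ 0.561 -0.232  0.2  ] [ 0.002 -0.027  1.   ] angle 1.5 maxz 0.2018 ymax high -0.2191
t5 2 yaw -0.0405 centre [ 0.6063 -0.2089] zc 0.0232 len 0.0026 cost/pt 0.0
t5 lid 493 263 [ 0.593 -0.248  0.163] [-0.057 -0.88   0.472] angle 61.8 maxz 0.2056 ymax high -0.2184
s5 1219 yaw -0.0521 centre [ 0.5649 -0.2015] zc 0.025 len 0.06 cost/pt 0.00197
s5 lid 1382 885 [ 0.576 -0.248  0.157] [-0.032 -0.889  0.457] angle 62.8 maxz 0.2025 ymax high -0.216
lid edge/handle rows
276 [[0.472, -0.29, 0.0], [0.537, -0.287, 0.009], [0.597, -0.133, 0.278]]
280 [[0.471, -0.297, 0.001], [0.536, -0.294, 0.01], [0.657, -0.304, 0.0]]
284 [[0.471, -0.304, 0.001], [0.537, -0.294, 0.021], [0.657, -0.312, 0.0]]
288 [[0.47, -0.311, 0.001], [0.537, -0.293, 0.034], [0.657, -0.319, 0.001]]
292 [[0.547, -0.091, 0.357], [0.559, -0.092, 0.356], [0.581, -0.093, 0.356]]
296 [[0.547, -0.091, 0.358], [0.559, -0.091, 0.359], [0.58, -0.092, 0.359]]
300 [[0.547, -0.092, 0.359], [0.559, -0.092, 0.359], [0.58, -0.093, 0.359]]
304 [[0.547, -0.093, 0.36], [0.559, -0.093, 0.36], [0.58, -0.094, 0.36]]
308 [[0.547, -0.094, 0.361], [0.559, -0.094, 0.36], [0.58, -0.096, 0.36]]
312 [[0.547, -0.094, 0.362], [0.559, -0.095, 0.361], [0.58, -0.096, 0.361]]
316 [[0.547, -0.096, 0.361], [0.559, -0.097, 0.36], [0.58, -0.097, 0.361]]
320 [[0.51, -0.221, 0.199], [0.547, -0.222, 0.2], [0.615, -0.225, 0.199]]
324 [[0.464, -0.38, 0.002], [0.532, -0.384, 0.001], [0.658, -0.388, 0.001]]
328 [[0.463, -0.39, -0.0], [0.531, -0.392, 0.001], [0.659, -0.396, 0.001]]
332 [[0.462, -0.398, 0.0], [0.531, -0.399, 0.001], [0.659, -0.404, 0.002]]
336 [[0.462, -0.405, 0.001], [0.53, -0.407, 0.002], [0.659, -0.413, 0.001]]
340 [[0.461, -0.413, 0.002], [0.545, -0.25, 0.194], [0.659, -0.421, 0.002]]
344 [[0.46, -0.422, 0.001], [0.545, -0.249, 0.199], [0.66, -0.43, 0.001]]
```

```bash
python3 -m handwheel '[3,40,0,0.121,1, 3,40,0,0.121,1, 3,40,-10,0.121,1, 3,40,-15,0.121,1, 3,40,-15,0.121,1, 2,38,-10,0.121,1, 0,0,0,0,1, 0,0,0,0,1]'
cat > m3.py <<'E'
from h import *
import sys
from scipy.optimize import least_squares
x0,y0,a0=map(float,sys.argv[1:4]); f=sys.argv[4:]
o=robot.observe();print('tool',np.round(o['tool_pos'],4),np.round(o['tool_rot'][2],3),o['time'])
Ws=[('wrist',cloud('wrist')[1])] if not f else [(n,np.load(n+'.npz')['W']) for n in f]
for nm,W in Ws:
    P=W[np.isfinite(W[...,0])];P=P[(np.hypot(P[:,0]-x0,P[:,1]-y0)<.042)&(P[:,2]>.045)&(P[:,2]<.075)]
    r=lambda p:np.hypot((P[:,1]-p[1])*np.cos(p[2])-(P[:,0]-p[0])*np.sin(p[2]),P[:,2]-p[3])-.018
    def full(p): return np.r_[r(p),.01*((P[:,:2].mean(0)-p[:2])@[np.cos(p[2]),np.sin(p[2])])]
    s=least_squares(full,[x0,y0,np.radians(a0),.042],loss='soft_l1',f_scale=.002).x
    t=np.array([np.cos(s[2]),np.sin(s[2])]);k=(P[:,:2]-s[:2])@t;lo,hi=np.percentile(k,[.5,99.5])
    print(nm,len(P),'centre',(s[:2]+t*(lo+hi)/2).round(4),'axis rad',s[2].round(3),'z',s[3].round(4),'len',(hi-lo).round(4))
E
python3 m3.py .577 .116 39
```

```text
time: 8.3
tool_pos: [0.5767, 0.1145, 0.2195]
tool_rot: [-3.141, 0.0, 2.256]
contact_force: [-0.7, -0.9, 0.3]
opening: 0.0915
grip_force: 0.0
tool [0.5767 0.1145 0.2195] 2.256 8.3
wrist 1553 centre [0.5763 0.117 ] axis rad 0.678 z 0.0424 len 0.0556
```

```bash
python3 -m handwheel '[-7,10,-45,-0.007,1, 0,0,-45,0,1, 0,0,-45,0,1, 0,0,-40,0,1, 0,0,-21,0,1, 0,0,0,0,0.4, 0,0,0,0,0.4, 0,0,0,0,0.4]' 15;python3 -m handwheel '[0,0,0,0,0.4, 0,0,0,0,0.4, 0,0,0,0,0.4]'
```

```text
time: 9.15
tool_pos: [0.5711, 0.1244, 0.026]
tool_rot: [3.138, 0.002, 2.248]
contact_force: [0.4, -0.2, 0.6]
opening: 0.0724
grip_force: 0.0
time: 9.45
tool_pos: [0.5702, 0.125, 0.0252]
tool_rot: [3.14, 0.001, 2.25]
contact_force: [0.2, -1.8, 5.2]
opening: 0.0557
grip_force: 15.0
```

```bash
python3 -m handwheel '[0,0,40,0,0.4, 0,0,40,0,0.4, 0,-30,30,-0.1,0.4, -1,-45,0,-0.12,0.4, -1,-45,0,-0.12,0.4, -1,-45,0,-0.12,0.4, -1,-45,0,-0.12,0.4, -1,-45,0,-0.12,0.4]';python3 -m handwheel '[-1,-43,0,-0.022,0.4, 0,0,0,0,0.4, 0,0,-30,0,0.4, 0,0,0,0,0.4]'
```

```text
time: 10.25
tool_pos: [0.5642, -0.1315, 0.1342]
tool_rot: [3.141, 0.0, 1.545]
contact_force: [1.2, -0.7, -0.9]
opening: 0.0557
grip_force: 15.0
time: 10.65
tool_pos: [0.5612, -0.1716, 0.1008]
tool_rot: [-3.135, -0.003, 1.528]
contact_force: [-0.9, 1.3, -1.0]
opening: 0.0559
grip_force: 15.0
```

```bash
python3 -m handwheel '[2,-1,-30,0,0.4, 0,0,-22,0,0.4, 0,0,-5,0,0.4, 0,0,0,0,0.4, 0,0,0,0,0.4]'
```

```text
time: 11.15
tool_pos: [0.5664, -0.1738, 0.0484]
tool_rot: [3.14, 0.001, 1.528]
contact_force: [0.5, -0.9, 0.1]
opening: 0.0556
grip_force: 15.0
```

```bash
python3 -m handwheel '[-2,0,-4,0,0.4, 0,0,-2,0,0.4, 0,0,-1,0,0.4, 0,0,0,0,0.4, 0,0,0,0,0.4]'
```

```text
time: 11.65
tool_pos: [0.5636, -0.1744, 0.0406]
tool_rot: [3.141, 0.001, 1.528]
contact_force: [-3.0, -1.5, 5.7]
opening: 0.0558
grip_force: 15.0
```

```bash
python3 -m handwheel '[0,0,0,0,0.75, 0,0,0,0,0.75, 0,0,0,0,0.75, 0,0,22,0,0.75, 0,0,25,0,0.75, 1,24,0,0,0.25, 0,0,0,0,0.25, 0,0,0,0,0.25]';python3 -m handwheel '[0,0,0,0,0.25, 0,0,0,0,0.25, 0,0,0,0,0.25]'
python3 - <<'E'
from h import *
o=robot.observe();p,W,c=cloud('wrist');np.savez('w6.npz',p=p,W=W);cv2.imwrite('pics/w6.png',np.hstack([cv2.resize(p,(400,300)),cv2.resize(grab('scene')[0][160:310,80:260],(360,300))]))
P=W[np.isfinite(W[...,0])];P=P[(abs(P[:,0]-.565)<.04)&(P[:,1]>-.225)&(P[:,1]<-.15)&(P[:,2]>.068)&(P[:,2]<.08)]
print(len(P),np.percentile(P,[1,50,99],axis=0).round(4) if len(P) else '')
E
```

```text
time: 12.45
tool_pos: [0.5643, -0.1496, 0.0867]
tool_rot: [-3.141, 0.0, 1.529]
contact_force: [-0.6, -1.0, 0.2]
opening: 0.0497
grip_force: 0.0
time: 12.75
tool_pos: [0.5643, -0.1504, 0.0866]
tool_rot: [-3.141, -0.0, 1.527]
contact_force: [1.2, -1.2, -1.1]
opening: 0.0256
grip_force: 0.0
969 [[ 0.5493 -0.1816  0.0681]
 [ 0.5644 -0.1751  0.0729]
 [ 0.5791 -0.1692  0.076 ]]
```

View pics/w6.png

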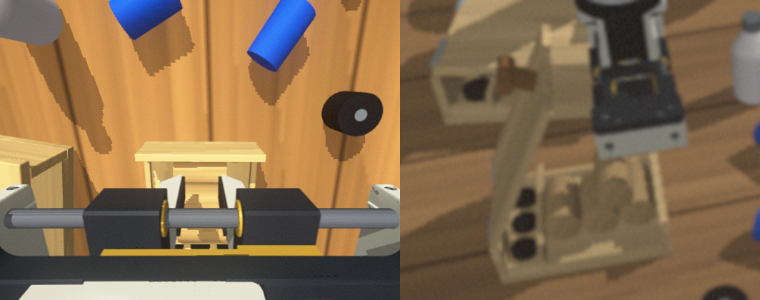

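The wrist view shows the placed log in the gap under the fingers (203,172), and the scene crop shows it saddled at (620,180). Next I go down behind it and push it over the middle crest into the hinge-side gap.

```bash
python3 -m handwheel '[0,0,-25,0,0.25, 0,0,-12,0,0.25, 0,0,-2,0,0.25, 0,0,0,0,0.25, 0,-3,0,0,0.25, 0,-3,0,0,0.25, 0,-3,0,0,0.25, 0,-3,0,0,0.25]';python3 -m handwheel '[0,-2,0,0,0.25, 0,-2,0,0,0.25, 0,-2,0,0,0.25, 0,-2,0,0,0.25, 0,0,0,0,0.25, 0,0,0,0,0.25]'
python3 - <<'E'
from h import *
S=cloud('scene')[1]
P=S[np.isfinite(S[...,0])];P=P[(abs(P[:,0]-.565)<.04)&(P[:,1]>-.25)&(P[:,1]<-.15)&(P[:,2]>.06)&(P[:,2]<.09)]
print(len(P));h,e=np.histogram(P[:,1],bins=np.arange(-.25,-.15,.005));print(list(zip(e.round(3),h)),P[:,2].max())
E
```

```text
time: 13.65
tool_pos: [0.5649, -0.1582, 0.0494]
tool_rot: [3.141, -0.006, 1.526]
contact_force: [0.8, 24.9, 15.7]
opening: 0.0227
grip_force: 12.6
time: 14.25
tool_pos: [0.5651, -0.1603, 0.0513]
tool_rot: [3.141, -0.013, 1.528]
contact_force: [-2.2, 40.4, 29.2]
opening: 0.0231
grip_force: 20.4
42
[(np.float64(-0.25), np.int64(0)), (np.float64(-0.245), np.int64(0)), (np.float64(-0.24), np.int64(0)), (np.float64(-0.235), np.int64(0)), (np.float64(-0.23), np.int64(0)), (np.float64(-0.225), np.int64(0)), (np.float64(-0.22), np.int64(0)), (np.float64(-0.215), np.int64(0)), (np.float64(-0.21), np.int64(3)), (np.float64(-0.205), np.int64(6)), (np.float64(-0.2), np.int64(7)), (np.float64(-0.195), np.int64(6)), (np.float64(-0.19), np.int64(4)), (np.float64(-0.185), np.int64(7)), (np.float64(-0.18), np.int64(5)), (np.float64(-0.175), np.int64(4)), (np.float64(-0.17), np.int64(0)), (np.float64(-0.165), np.int64(0)), (np.float64(-0.16), np.int64(0))] 0.06714859079980362
```

The push jammed: about 40 N, with friction holding the log's rolling side down. I'll back off and push again with the fingers rising alongside, so friction helps the roll.

```bash
python3 -m handwheel '[0,10,0,0,0.25, 0,10,0,0,0.25, 0,0,-4,0,0.25, 0,0,0,0,0.25, 0,0,0,0,0.25]'; python3 m2.py >/dev/null; python3 -m handwheel '[0,-2,0,0,0.25, 0,-2,3,0,0.25, 0,-2,3,0,0.25, 0,-2,3,0,0.25, 0,-2,3,0,0.25]'
```

```text
time: 14.8
tool_pos: [0.5643, -0.1508, 0.0435]
tool_rot: [-3.141, 0.0, 1.527]
contact_force: [1.2, -0.4, 0.1]
opening: 0.0229
grip_force: 0.0
time: 15.3
tool_pos: [0.5646, -0.1602, 0.0564]
tool_rot: [3.141, 0.0, 1.528]
contact_force: [1.2, -0.6, -0.3]
opening: 0.0229
grip_force: 0.0
```

```bash
python3 -m handwheel '[0,-2,2,0,0.25, 0,-2,2,0,0.25, 0,-2,1,0,0.25, 0,-2,0,0,0.25, 0,-2,0,0,0.25, 0,-2,0,0,0.25]'
cat > m4.py <<'E'
from h import *
for n in('scene','top','wrist'):
    S=cloud(n)[1];P=S[np.isfinite(S[...,0])];P=P[(abs(P[:,0]-.563)<.034)&(P[:,1]>-.25)&(P[:,1]<-.15)&(P[:,2]>.05)&(P[:,2]<.115)]
    h,e=np.histogram(P[:,1]*1000+202,bins=np.arange(-48,52,6));print(n,len(P))
    for i in range(len(h)):
        q=P[(P[:,1]*1000+202>=e[i])&(P[:,1]*1000+202<e[i+1])]
        if len(q)>3: print('  casey %d n%d z98 %.3f x %.3f..%.3f'%(e[i]+3,len(q),np.percentile(q[:,2],95),q[:,0].min(),q[:,0].max()))
E
python3 m4.py
```

```text
time: 15.9
tool_pos: [0.5646, -0.1698, 0.0623]
tool_rot: [3.141, -0.003, 1.528]
contact_force: [-3.0, 12.8, 17.6]
opening: 0.0229
grip_force: 10.1
scene 186
  casey -9 n25 z98 0.071 x 0.584..0.593
  casey -3 n34 z98 0.075 x 0.586..0.593
  casey 3 n31 z98 0.075 x 0.590..0.593
  casey 9 n32 z98 0.076 x 0.590..0.595
  casey 15 n30 z98 0.076 x 0.589..0.594
  casey 21 n30 z98 0.072 x 0.584..0.594
  casey 27 n4 z98 0.064 x 0.576..0.589
top 0
wrist 3536
  casey -9 n13 z98 0.074 x 0.563..0.579
  casey -3 n186 z98 0.078 x 0.550..0.579
  casey 15 n124 z98 0.076 x 0.553..0.577
  casey 21 n803 z98 0.076 x 0.551..0.578
  casey 27 n301 z98 0.092 x 0.552..0.579
  casey 33 n108 z98 0.102 x 0.554..0.577
  casey 39 n1070 z98 0.112 x 0.552..0.595
  casey 45 n931 z98 0.112 x 0.538..0.594
```

The log goes back into its gap. Pushing over the crest is friction-locked, so I'll change the method. I nudge the lid about 2° further open by pressing its free edge with the fingers, still inside 54–66°. Then I can grip a log off-centre and set it directly past the crest.

```bash
python3 -m handwheel '[0,5,0,0,0.25, 0,5,0,0,0.25, 0,5,30,0,0.25, 0,0,45,0,0.25, 0,0,40,0,0.25, 0,-20,0,0,0.25, 0,-20,0,0,0.25, 0,0,0,0,0.25]';  python3 -m handwheel '[0,-2,0,0,0.25, 0,-2,0,0,0.25, 0,0,0,0,0.25]'; python3 m4.py | grep -A9 scene
```

```text
time: 16.85
tool_pos: [0.5644, -0.1991, 0.1758]
tool_rot: [3.141, 0.001, 1.526]
contact_force: [0.6, 0.9, 0.6]
opening: 0.0228
grip_force: 0.0
time: 17.15
tool_pos: [0.5644, -0.2005, 0.1756]
tool_rot: [-3.141, -0.0, 1.528]
contact_force: [0.6, 0.3, 0.7]
opening: 0.0228
grip_force: 0.0
scene 497
  casey 3 n63 z98 0.069 x 0.538..0.593
  casey 9 n83 z98 0.073 x 0.537..0.593
  casey 15 n87 z98 0.074 x 0.537..0.594
  casey 21 n90 z98 0.075 x 0.536..0.595
  casey 27 n88 z98 0.073 x 0.535..0.595
  casey 33 n77 z98 0.070 x 0.539..0.594
  casey 39 n8 z98 0.063 x 0.539..0.564
top 14
  casey 33 n11 z98 0.070 x 0.583..0.591
```

```bash
python3 -m handwheel '[0,-2,0,0,0.25, 0,-2,0,0,0.25, 0,0,0,0,0.25]';python3 -m handwheel '[0,-2,0,0,0.25, 0,0,0,0,0.25]'|grep -E 'pos|for';python3 -m handwheel '[0,-2,0,0,0.25, 0,0,0,0,0.25]'|grep -E 'pos|for'
```

```text
time: 17.6
tool_pos: [0.5645, -0.2052, 0.176]
tool_rot: [3.141, 0.0, 1.528]
contact_force: [-0.5, -0.1, -0.4]
opening: 0.0229
grip_force: 0.0
tool_pos: [0.5645, -0.2072, 0.1759]
contact_force: [0.5, 0.5, 0.3]
grip_force: 0.0
tool_pos: [0.5644, -0.2079, 0.176]
contact_force: [-0.2, 5.5, 2.6]
grip_force: 2.3
```

```bash
python3 -m handwheel '[0,-2,0,0,0.25, 0,-2,0,0,0.25, 0,-1,0,0,0.25, 0,0,0,0,0.25, 0,0,0,0,0.25]'|grep -E 'pos|for';python3 - <<'E'
from m2 import *
for n in('top','scene'): lid(cloud(n)[1],n)
E
```

```text
tool_pos: [0.5647, -0.2122, 0.1767]
contact_force: [-0.6, 7.6, 6.1]
grip_force: 3.9
top few 0
scene lid 939 623 [ 0.586 -0.256  0.148] [-0.034 -0.905  0.423] angle 65.0 maxz 0.2048 ymax high -0.2018
```

```bash
python3 -m handwheel '[0,24,0,0,0.8, 0,30,0,0,0.8, 0,0,0,0,0.8, 0,0,-35,0,0.8, 0,0,-35,0,0.8, 0,0,-35,0,0.8, 0,0,0,0,0.8, 0,0,0,0,0.8]' 25
python3 - <<'E'
from m2 import *
for n in('top','scene'): lid(cloud(n)[1],n)
E
python3 m4.py | grep -A9 -E 'scene|wrist'
```

```text
time: 19.4
tool_pos: [0.5647, -0.1605, 0.0713]
tool_rot: [-3.141, 0.0, 1.528]
contact_force: [-0.2, -0.3, 0.5]
opening: 0.0732
grip_force: 0.0
top few 74
scene lid 1376 801 [ 0.575 -0.251  0.159] [-0.036 -0.903  0.429] angle 64.6 maxz 0.2037 ymax high -0.1902
scene 272
  casey 3 n45 z98 0.069 x 0.561..0.594
  casey 9 n48 z98 0.072 x 0.566..0.594
  casey 15 n46 z98 0.075 x 0.576..0.594
  casey 21 n47 z98 0.074 x 0.575..0.595
  casey 27 n41 z98 0.072 x 0.575..0.595
  casey 33 n18 z98 0.112 x 0.530..0.596
  casey 39 n9 z98 0.114 x 0.530..0.531
  casey 45 n10 z98 0.114 x 0.529..0.532
top 0
wrist 4119
  casey 15 n18 z98 0.075 x 0.570..0.592
  casey 21 n788 z98 0.075 x 0.537..0.592
  casey 27 n1067 z98 0.074 x 0.537..0.593
  casey 33 n1691 z98 0.070 x 0.529..0.593
  casey 39 n225 z98 0.102 x 0.530..0.559
  casey 45 n171 z98 0.112 x 0.530..0.531
```

```bash
python3 -m handwheel '[0,-3,-15,0,0.8, 0,0,-16,0,0.8, 0,0,0,0,0.4, 0,0,0,0,0.4, 0,0,0,0,0.4, 0,0,0,0,0.4, 0,0,0,0,0.4]' 25;python3 -m handwheel '[0,0,5,0,0.4, 0,0,8,0,0.4, 0,0,5,0,0.4, 0,0,0,0,0.4, 0,0,0,0,0.4]';python3 m4.py | grep -A9 -E 'scene'
```

```text
time: 20.35
tool_pos: [0.5652, -0.1632, 0.041]
tool_rot: [3.14, 0.001, 1.528]
contact_force: [-0.2, 0.1, 3.8]
opening: 0.0554
grip_force: 25.0
time: 20.85
tool_pos: [0.5645, -0.1629, 0.0581]
tool_rot: [3.141, 0.0, 1.528]
contact_force: [-0.1, -0.5, -0.5]
opening: 0.0556
grip_force: 25.0
scene 138
  casey 3 n12 z98 0.072 x 0.590..0.592
  casey 9 n22 z98 0.078 x 0.590..0.594
  casey 15 n22 z98 0.072 x 0.590..0.596
  casey 21 n20 z98 0.072 x 0.591..0.595
  casey 27 n11 z98 0.073 x 0.591..0.594
  casey 33 n14 z98 0.114 x 0.533..0.537
  casey 39 n15 z98 0.113 x 0.533..0.539
  casey 45 n12 z98 0.114 x 0.535..0.539
top 0
```

```bash
python3 -m handwheel '[0,-6,0,0,0.4, 0,-6,0,0,0.4, -1,-4,0,0,0.4, 0,0,0,0,0.4]' | grep -E pos\|for;python3 -m handwheel '[0,-2,0,0,0.4, 0,-2,0,0,0.4, 0,0,0,0,0.4]'| grep -E pos\|for; python3 -m handwheel '[0,-1,0,0,0.4, 0,-1,0,0,0.4, 0,0,0,0,0.4]'| grep -E pos\|for
```

```text
tool_pos: [0.5633, -0.1798, 0.0578]
contact_force: [-0.2, 0.2, -0.2]
grip_force: 25.0
tool_pos: [0.5635, -0.1831, 0.058]
contact_force: [-0.2, -0.7, 0.0]
grip_force: 25.0
tool_pos: [0.5635, -0.185, 0.058]
contact_force: [0.2, -0.3, -0.1]
grip_force: 25.0
```

```bash
python3 -m handwheel '[0,-1,0,0,0.4, 0,-1,0,0,0.4, 0,0,0,0,0.4]'| grep -E pos\|for; python3 -m handwheel '[0,0,-4,0,0.4, 0,0,-4,0,0.4, 0,0,-2,0,0.4, 0,0,0,0,0.4]'| grep -E pos\|for; python3 -m handwheel '[0,0,-1,0,0.4, 0,0,-1,0,0.4, 0,0,0,0,0.4]'| grep -E pos\|for
```

```text
tool_pos: [0.5635, -0.1871, 0.0579]
contact_force: [0.7, 0.3, -0.6]
grip_force: 25.0
tool_pos: [0.5632, -0.1868, 0.0473]
contact_force: [0.2, 0.3, 0.6]
grip_force: 25.0
tool_pos: [0.5637, -0.1871, 0.0465]
contact_force: [-1.5, 0.1, 3.8]
grip_force: 25.0
```

```bash
python3 -m handwheel '[0,0,0,0,0.8, 0,0,0,0,0.8, 0,0,0,0,0.8, 0,3,10,0,0.8, 0,5,35,0,0.8, 0,20,40,0,0.8, 0,40,40,0,0.8, 0,0,0,0,0.8]'| grep -E pos\|for; python3 m4.py
python3 - <<'E'
from m2 import *
lid(cloud('scene')[1],'scene')
E
```

```text
tool_pos: [0.566, -0.1209, 0.1725]
contact_force: [0.2, -0.4, -0.2]
grip_force: 0.0
scene 509
  casey -33 n64 z98 0.069 x 0.535..0.592
  casey -27 n83 z98 0.073 x 0.533..0.593
  casey -21 n89 z98 0.074 x 0.537..0.593
  casey -15 n92 z98 0.075 x 0.536..0.593
  casey -9 n89 z98 0.073 x 0.535..0.593
  casey -3 n83 z98 0.069 x 0.537..0.594
  casey 3 n7 z98 0.063 x 0.538..0.555
top 7
  casey -33 n4 z98 0.074 x 0.586..0.590
wrist 829
  casey -9 n103 z98 0.071 x 0.535..0.591
  casey -3 n688 z98 0.070 x 0.536..0.591
  casey 3 n38 z98 0.062 x 0.536..0.557
scene lid 1292 796 [ 0.577 -0.251  0.157] [-0.032 -0.904  0.426] angle 64.8 maxz 0.2036 ymax high -0.221
```

The first log lies in the hinge-side gap and the lid reads about 64.7°. Next is log B.

```bash
python3 -m handwheel '[-8,40,20,0,1, -10,46,10,0,1, -10,46,0,0,1, -11,47,0,-0.01,1, -11,47,0,-0.02,1, -11,47,0,-0.02,1, -11,47,0,-0.02,1, -11,47,0,0,1]'| grep -E pos\|rot; python3 -m handwheel '[-10,46,0,0,1, 0,0,0,0,1, 0,0,0,0,1]' >/dev/null; python3 m3.py .473 .293 -6
```

```text
tool_pos: [0.4797, 0.2442, 0.1948]
tool_rot: [-3.139, 0.001, 1.456]
tool [0.47   0.2893 0.1948] 1.459 25.1
wrist 1780 centre [0.4729 0.2956] axis rad -0.131 z 0.0424 len 0.0547
```

```bash
python3 -m handwheel '[4.5,18,-40,-0.02,1, 0,0,-45,0,1, 0,0,-45,0,1, 0,0,-30,0,1, 0,0,-11,0,1, 0,0,0,0,0.4, 0,0,0,0,0.4, 0,0,0,0,0.4]' 20| grep -E pos\|open;python3 -m handwheel '[0,0,0,0,0.4, 0,0,0,0,0.4, 0,0,0,0,0.4]'
```

```text
tool_pos: [0.4764, 0.3076, 0.0272]
opening: 0.0723
time: 26.25
tool_pos: [0.4754, 0.3077, 0.0263]
tool_rot: [3.14, -0.001, 1.438]
contact_force: [-1.5, -0.3, 5.3]
opening: 0.0557
grip_force: 20.0
```

```bash
python3 -m handwheel '[0,0,40,0,0.4, 0,0,45,0,0.4, 8,-43,30,0,0.4, 9,-46,9,0,0.4, 9,-46,0,0.02,0.4, 9,-46,0,0.02,0.4, 9,-46,0,0.02,0.4, 9,-46,0,0.02,0.4]'| grep -E pos\|open;python3 -m handwheel '[9,-46,0,0.01,0.4, 9,-46,0,0,0.4, 9,-46,0,0,0.4, 9,-46,0,0,0.4, 7,-20,0,0,0.4, 0,0,0,0,0.4, 0,0,0,0,0.4, 0,0,0,0,0.4]'
```

```text
tool_pos: [0.5275, 0.0352, 0.1478]
opening: 0.0559
time: 27.85
tool_pos: [0.5702, -0.1657, 0.1475]
tool_rot: [-3.141, -0.001, 1.529]
contact_force: [0.1, -0.8, -0.7]
opening: 0.0561
grip_force: 20.0
```

```bash
python3 -m handwheel '[-6,-5,-45,0,0.4, 0,0,-40,0,0.4, 0,0,-15,0,0.4, 0,0,0,0,0.4, 0,0,0,0,0.4]'|grep -E pos\|for;python3 -m handwheel '[0,0,-2,0,0.4, 0,0,-2,0,0.4, 0,0,-2,0,0.4, 0,0,0,0,0.4, 0,0,0,0,0.4]'|grep -E pos\|for
```

```text
tool_pos: [0.565, -0.1712, 0.0484]
contact_force: [-0.3, 0.8, -0.0]
grip_force: 20.0
tool_pos: [0.565, -0.1721, 0.0422]
contact_force: [0.5, 1.5, 5.4]
grip_force: 20.0
```

```bash
python3 -m handwheel '[0,0,0,0,0.8, 0,0,0,0,0.8, 0,0,0,0,0.8, 0,0,20,0,0.8, 0,5,40,0,0.8, 0,30,40,0,0.8, 0,30,20,0,0.8, 0,0,0,0,0.8]'| grep -E pos\|for; python3 m4.py
python3 - <<'E'
from m2 import *
lid(cloud('scene')[1],'scene')
E
```

```text
tool_pos: [0.5661, -0.1047, 0.1651]
contact_force: [0.2, -0.7, -0.8]
grip_force: 0.0
scene 1020
  casey -33 n64 z98 0.069 x 0.534..0.593
  casey -27 n84 z98 0.073 x 0.535..0.592
  casey -21 n89 z98 0.075 x 0.537..0.593
  casey -15 n94 z98 0.075 x 0.533..0.594
  casey -9 n91 z98 0.073 x 0.534..0.593
  casey -3 n83 z98 0.069 x 0.535..0.593
  casey 3 n53 z98 0.069 x 0.539..0.595
  casey 9 n85 z98 0.073 x 0.536..0.596
  casey 15 n89 z98 0.076 x 0.538..0.595
  casey 21 n88 z98 0.076 x 0.537..0.596
  casey 27 n90 z98 0.075 x 0.538..0.596
  casey 33 n83 z98 0.072 x 0.541..0.596
  casey 39 n25 z98 0.066 x 0.539..0.594
top 38
  casey -27 n7 z98 0.076 x 0.580..0.589
  casey -21 n12 z98 0.079 x 0.581..0.589
  casey -15 n8 z98 0.077 x 0.583..0.590
  casey -9 n8 z98 0.076 x 0.585..0.591
wrist 2322
  casey -27 n138 z98 0.074 x 0.535..0.590
  casey -21 n263 z98 0.075 x 0.535..0.591
  casey -15 n106 z98 0.076 x 0.536..0.591
  casey 15 n110 z98 0.077 x 0.538..0.593
  casey 21 n356 z98 0.076 x 0.538..0.593
  casey 27 n435 z98 0.076 x 0.539..0.593
  casey 33 n669 z98 0.072 x 0.539..0.594
  casey 39 n244 z98 0.065 x 0.539..0.589
scene lid 1296 806 [ 0.577 -0.251  0.158] [-0.031 -0.903  0.429] angle 64.6 maxz 0.2038 ymax high -0.2209
```

```bash
python3 -m handwheel '[4,44,15,0.04,1, 4,44,15,0.05,1, 4,44,0,0.05,1, 4,44,0,0.05,1, 5,44,0,0.05,1, 5,44,0,0.05,1, 5,44,0,0.05,1, 5,44,0,0.03,1]'| grep -E pos\|rot; python3 -m handwheel '[4,36,0,0,1, 0,0,0,0,1, 0,0,0,0,1]' >/dev/null; python3 m3.py .606 .283 19
```

```text
tool_pos: [0.6007, 0.2453, 0.1897]
tool_rot: [-3.139, 0.0, 1.898]
tool [0.6044 0.2802 0.1895] 1.898 30.95
wrist 1844 centre [0.6051 0.2849] axis rad 0.32 z 0.0424 len 0.0549
```

```bash
python3 -m handwheel '[-4,18,-40,0,1, 0,0,-45,0,1, 0,0,-45,0,1, 0,0,-25,0,1, 0,0,-11,0,1, 0,0,0,0,0.4, 0,0,0,0,0.4, 0,0,0,0,0.4]' 20| grep -E pos\|open;python3 -m handwheel '[0,0,0,0,0.4, 0,0,0,0,0.4, 0,0,0,0,0.4]'
```

```text
tool_pos: [0.602, 0.2989, 0.0278]
opening: 0.0721
time: 32.1
tool_pos: [0.6009, 0.2991, 0.0267]
tool_rot: [3.14, 0.0, 1.898]
contact_force: [-0.9, -0.5, 3.7]
opening: 0.0555
grip_force: 20.0
```

```bash
python3 -m handwheel '[0,0,40,0,0.4, 0,0,45,0,0.4, -3,-43,30,0,0.4, -4,-46,18,-0.05,0.4, -4,-46,0,-0.05,0.4, -4,-46,0,-0.05,0.4, -4,-46,0,-0.05,0.4, -4,-46,0,-0.05,0.4]'| grep -E pos\|open;python3 -m handwheel '[-4,-46,0,-0.05,0.4, -4,-46,0,-0.05,0.4, -4,-46,0,-0.02,0.4, -1,-45,0,0,0.4, 0,0,0,0,0.4, 0,0,0,0,0.4]'
```

```text
tool_pos: [0.5772, 0.0263, 0.1574]
opening: 0.0558
time: 33.5
tool_pos: [0.5644, -0.1558, 0.157]
tool_rot: [-3.141, -0.001, 1.525]
contact_force: [-0.1, 0.1, 0.0]
opening: 0.0559
grip_force: 20.0
```

```bash
python3 -m handwheel '[0,0,-40,0,0.4, 0,0,-32,0,0.4, 0,-8,0,0,0.4, 0,-8,0,0,0.4, -1,-6,0,0,0.4, 0,0,0,0,0.4]'| grep -E pos\|for;python3 -m handwheel '[0,-3,0,0,0.4, 0,-2,0,0,0.4, 0,-2,0,0,0.4, 0,0,0,0,0.4, 0,0,0,0,0.4]'| grep -E pos\|for;python3 -m handwheel '[0,0,-4,0,0.4, 0,0,-2,0,0.4, 0,0,0,0,0.4, 0,0,0,0,0.4]'| grep -E pos\|for
```

```text
tool_pos: [0.5647, -0.1784, 0.0871]
contact_force: [0.4, -0.4, -0.6]
grip_force: 20.0
tool_pos: [0.5636, -0.184, 0.0851]
contact_force: [0.2, 0.0, -0.7]
grip_force: 20.0
tool_pos: [0.5636, -0.184, 0.079]
contact_force: [-0.3, -0.3, -0.4]
grip_force: 20.0
```

```bash
python3 -m handwheel '[0,-2,-2,0,0.4, 0,0,-1,0,0.4, 0,0,0,0,0.4, 0,0,0,0,0.4]'| grep -E pos\|for;python3 -m handwheel '[0,0,-1,0,0.4, 0,0,-1,0,0.4, 0,0,0,0,0.4]'| grep -E pos\|for
```

```text
tool_pos: [0.5636, -0.1861, 0.0761]
contact_force: [0.2, 0.4, -1.4]
grip_force: 20.0
tool_pos: [0.5636, -0.186, 0.074]
contact_force: [0.6, -0.7, -0.8]
grip_force: 20.0
```

```bash
python3 -m handwheel '[0,0,-1,0,0.4, 0,0,0,0,0.4]'| grep -E pos\|for;python3 -m handwheel '[0,0,-1,0,0.4, 0,0,0,0,0.4]'| grep -E pos\|for
```

```text
tool_pos: [0.5638, -0.1862, 0.0734]
contact_force: [-0.2, 0.2, 1.1]
grip_force: 20.0
tool_pos: [0.564, -0.1866, 0.073]
contact_force: [-2.2, -0.5, 5.5]
grip_force: 20.0
```

Contact. Release, retreat and check.

```bash
python3 -m handwheel '[0,0,0,0,0.7, 0,0,0,0,0.75, 0,0,0,0,0.75, 0,2,15,0,0.75, 0,5,40,0,0.75, 0,30,40,0,0.75, 0,40,30,0,0.75, 0,40,0,0,0.75]'| grep -E pos\|for
python3 - <<'E'
from m2 import *
p,S,_=cloud('scene');lid(S,'scene');q,W,_=cloud('wrist')
cv2.imwrite('pics/end.png',np.hstack([cv2.resize(p[160:310,80:260],(400,333)),cv2.resize(q,(400,333))]))
for n,V in(('s',S),('w',W)):
    P=V[np.isfinite(V[...,0])];P=P[(abs(P[:,0]-.563)<.036)&(P[:,1]>-.25)&(P[:,1]<-.15)&(P[:,2]>.092)&(P[:,2]<.115)]
    if len(P): print(n,len(P),np.percentile(P,[1,50,99],axis=0).round(4).tolist())
E
```

```text
tool_pos: [0.5658, -0.0687, 0.2019]
contact_force: [0.8, 0.3, -0.5]
grip_force: 0.0
scene lid 1557 806 [ 0.575 -0.25   0.16 ] [-0.036 -0.9    0.435] angle 64.2 maxz 0.2036 ymax high -0.2209
s 418 [[0.5376, -0.2182, 0.0925], [0.5702, -0.2009, 0.102], [0.5937, -0.1847, 0.106]]
w 1448 [[0.5373, -0.2141, 0.0953], [0.5644, -0.1954, 0.1039], [0.5914, -0.1856, 0.1068]]
```

View pics/end.png

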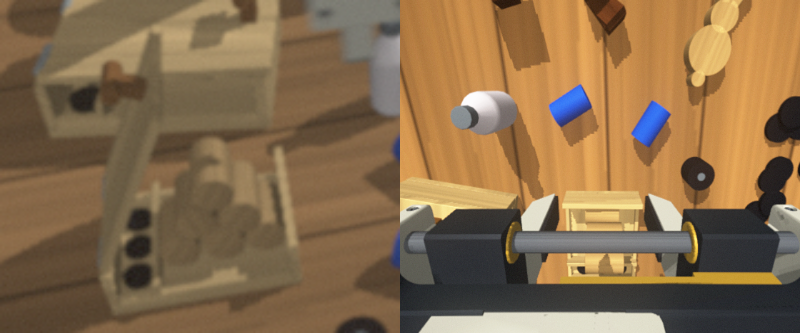

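The pile stands in the scene view at (215,200), with the top log centred at z ≈ 88 mm and the lid at about 64°. The bystanders have not moved.

```bash
python3 -m handwheel '[0,0,0,0,0.75, 0,0,0,0,0.75, 0,0,0,0,0.75, 0,0,0,0,0.75]'|head -1; python3 -c "
from cell import robot; print(robot.hand_in())"
```

```text
time: 37.4
the job is handed in; nothing more can be done
None
```

I handed the job in at 37.4 s of the 72 s allowed; the verdict wasn't shown. My last measurements put the lid at about 64° and released, two logs in the row's gaps with the third on top (centre about 88 mm high), and I saw no bystander moved.

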